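# Unplug the show rods

### The job

Someone left the horn comb lying on the rod cradle: first move it off and lay it flat in the middle of the green tile. Then pull the red and the yellow control rods out of the sprung bamboo stand and lay each in the notches of its own colour on the cradle, its handle resting centred across both rails. Leave the blue rod plugged in, and do not shift the drum, jar, flag holder, puppet, mallet, glue bottle or black bowl.

Things in the scene. Friction and masses are not known exactly. Their poses are not given: they have to be found in the camera images.
- stand: Bamboo stand, fixed, left or right of the middle, block 60 (x) by 170 (y) by 96 high. Origin at table level under the middle rod's handle; front face at x = +47. Three level bores 16 square, 51 deep, open in the front face at y = +56, 0, -56, axis 75 above the table. A plugged rod has its origin at x = -10 and its x axis along the stand's; it comes out along -x, free after 50.
- pin1 (a joint): Sprung brass detent pin of the middle bore (the other two are alike): upright, its knob on top of the stand, up to 112 above the table. 0 = down in the plug's groove, positive = pushed up (m). Pulling a rod takes roughly 6 to 15 N over the first 7 mm, then the plug slides easily. Nothing to press.
- rod_red: Red control rod, level, axis 75 above the table: painted handle 110 long, 18 in diameter, a black band near each end; then a bare wood plug 50 long, 14 in diameter, with a groove 84 from the origin. Origin: handle's centre, on the axis; x runs toward the plug tip (+105). 50 to 100 g. Starts in any of the stand's three bores, free end toward the robot.
- rod_yellow: Yellow control rod, level, axis 75 above the table: painted handle 110 long, 18 in diameter, a black band near each end; then a bare wood plug 50 long, 14 in diameter, with a groove 84 from the origin. Origin: handle's centre, on the axis; x runs toward the plug tip (+105). 50 to 100 g. Starts in any of the stand's three bores, free end toward the robot.
- rod_blue: Blue control rod, level, axis 75 above the table: painted handle 110 long, 18 in diameter, a black band near each end; then a bare wood plug 50 long, 14 in diameter, with a groove 84 from the origin. Origin: handle's centre, on the axis; x runs toward the plug tip (+105). 50 to 100 g. Starts in any of the stand's three bores, free end toward the robot. Leave it in.
- cradle: Rod cradle, fixed: base board 110 (x) by 128 (y), 10 high; two upright cross rails 12 thick, 124 long along y, tops 58 above the table, centred at x = -36 and +36 (60 clear between). Each has two open-topped notches 26 wide, floor 40 above the table, at y = +30 (painted red) and y = -30 (painted yellow). Origin: centre of its underside. On the other side from the stand.
- place_red (a point): Where the red rod's origin belongs: midway between the rails, in line with the red notches, 49 above the table. x runs along the lying rod; the rod may point either way.
- place_yellow (a point): The same for the yellow rod and the yellow notches.
- comb: Dark brown horn comb, flat, 120 long (x), 48 wide (y), 9 thick, about 50 g, solid enough to be pinched across its width. Origin: centre of its underside. Starts flat on the cradle's rail tops, 58 above the table, over the notches.
- green_tile: Green glazed tile fixed flat on the table, 160 (x) by 100 (y), 8 thick. Origin: centre of its underside.
- drum: Lacquered drum, red with black bands and a pale skin, 90 in diameter, 70 high, standing behind the stand. Origin: centre of its underside. Leave alone.
- paint_jar: Amber jar with a black cap, 44 in diameter, 85 high, standing in front of the stand; its near side is about 70 from the rods' free ends, so a pulled rod must be lifted soon after it is out. Origin: centre of its underside. Leave alone.
- flag_holder: Gilded flag holder, foot 64 in diameter, with three small flags, 192 high and 65 wide at the top, standing beyond the cradle. Origin: centre of its underside. Leave alone.
- puppet: Small red-robed puppet on a black foot 80 in diameter, 191 high, standing between stand and cradle, toward the back. Origin: centre of its underside. Leave alone.
- mallet: Wooden mallet, 220 long, lying at the left side. Origin: below its middle. Leave alone.
- lacquer_bowl: Empty black lacquer bowl, mouth up, 60 in diameter, 35 high, standing in front of the cradle. Origin: centre of its underside. Leave alone.
- glue: White glue bottle, 56 in diameter, 140 high, at the right side. Origin: centre of its underside. Leave alone.
There are look-alikes about, which are no part of the job. What is shaped like the cradle but pink or purple is not meant.

How it is judged (in metres and radians):
On the way, in this order (a step that is already met when the one before it is completed fails the run):
1. the comb lies released on the green tile while both rods are still to be laid (horizontal distance between comb and green_tile below 0.04 m and height (world z) of comb between 0.004 and 0.013 m and angle between comb's own z axis and vertical below 0.1 rad and contact force between the fingers and comb below 0.1 N), for 0.2 s.
2. one of the two rods lies in the notches of its colour (((x of rod_red in the frame of place_red between -0.025 and 0.025 m and y of rod_red in the frame of place_red between -0.008 and 0.008 m and z of rod_red in the frame of place_red between -0.007 and 0.007 m and angle between the x axis of rod_red and the x axis of cradle, either way round below 0.15 rad and contact force between the fingers and rod_red below 0.1 N and linear speed of rod_red below 0.03 m/s) or (x of rod_yellow in the frame of place_yellow between -0.025 and 0.025 m and y of rod_yellow in the frame of place_yellow between -0.008 and 0.008 m and z of rod_yellow in the frame of place_yellow between -0.007 and 0.007 m and angle between the x axis of rod_yellow and the x axis of cradle, either way round below 0.15 rad and contact force between the fingers and rod_yellow below 0.1 N and linear speed of rod_yellow below 0.03 m/s))), for 0.2 s.
At the end, for the whole second after the job is handed in: Red and yellow rods lie released in their own notches: centre within 25 mm along, 8 mm across, 7 mm in height of the place, aligned to 0.15 rad. Comb flat and released on the green tile, centres within 40 mm. Blue rod still plugged in, moved under 8 mm (all of step 1 and x of rod_red in the frame of place_red between -0.025 and 0.025 m and y of rod_red in the frame of place_red between -0.008 and 0.008 m and z of rod_red in the frame of place_red between -0.007 and 0.007 m and angle between the x axis of each of rod_red, rod_yellow and the x axis of cradle, either way round below 0.15 rad and contact force between the fingers and rod_red below 0.1 N and linear speed of each of rod_red, rod_yellow below 0.03 m/s and x of rod_yellow in the frame of place_yellow between -0.025 and 0.025 m and y of rod_yellow in the frame of place_yellow between -0.008 and 0.008 m and z of rod_yellow in the frame of place_yellow between -0.007 and 0.007 m and contact force between the fingers and rod_yellow below 0.1 N and distance of rod_blue from where it was at the start of the episode below 0.008 m); the robot touches nothing.
It fails at once if the blue rod is pulled or pushed more than 8 mm (distance of rod_blue from where it was at the start of the episode above 0.008 m).
It fails at once if the drum, jar, flag holder, puppet, mallet, glue bottle or black bowl is shifted more than 20 mm or knocked over (distance of any of drum, paint_jar, flag_holder, puppet, mallet, glue, lacquer_bowl from where it was at the start of the episode above 0.02 m or angle between any of drum, paint_jar, flag_holder, puppet, glue, lacquer_bowl's own z axis and vertical above 0.5 rad).
It also fails if it takes over 72 s, if anything falls off the work surface, if the arm or the gripper's body presses on something with over 40 N, if the wrist force passes 120 N, or if a joint passes its speed limit or range.

### The arm

A 6-joint arm with a two-finger parallel gripper is mounted at the origin on the work surface. World frame = base frame: x ahead of the robot, y to its left, z up, the work surface at z = 0. Lengths are in mm, angles in rad, forces in N, time in s.
With the tool pointing down it reaches from about 275 to 750 mm from the base axis. Payload 10.2 kg.
Tool frame: the origin (TCP) lies between the finger pads; the fingertips stand 8 mm ahead of it and the grasp point (between the pads) lies 11 mm behind it; z points along the fingers, y is the line along which they close (so a half turn about z gives the same grasp; the last joint's range is limited). The gripper opens to 85 mm and grips with 20 to 120 N. Pads are 22 mm wide; open, the fingers measure 114 mm over their backs; the gripper's body (76 mm by 85 mm) begins 54 mm behind the grasp point. The pads swing forward as they close: fully open they stand 13 mm farther back than shut.
Start: joints at [-0.223, 0.313, 1.498, -0, 1.331, -0.223], TCP at [525.006, -0.014, 239.294] pointing down, gripper open.
Joint ranges: [-2.94, 2.94], [-0.97, 2.17], [0.19, 2.56], [-1.23, 4.37], [0.02, 3.11], [-2.88, 2.88]. Speed limits (rad/s): [2.39, 2.39, 3.01, 3.14, 3.14, 3.14].

### API

Orientations are given as a unit quaternion [w, x, y, z].
In Python, from rig import * gives the robot as it stands.
- The arm moves only by the shell command python3 -m handwheel 'ROWS' [FORCE]. ROWS is JSON, a list that holds one entry, the list of rows, each a list of 7 numbers: the shift along the world's x, y, z in mm, then the turn, a rotation vector about the world's x, y, z in degrees, then the opening, from -1 (shut) to 1 (fully open). A call has 1 to 8 rows; each row shifts and turns the commanded pose from where the row before left it; what a row does not reach is not made up. A row lasts 1/8 s, in which the tool goes at most 62.5 mm and 10.7 degrees, less where a joint would pass 70% of its speed; a pose out of reach is approached as far as the arm can. A call is refused whole if a number of a shift passes 62.5 or a number of a turn 10.7, either way. A call with a gripper value outside its range is refused whole. The fingers move at their own pace and stop on an object; FORCE is the grip in N (left out, the last holds). Time passes only in rows, so rows that do not move let the fingers close. It gives the time, the measured TCP pose, the force, the opening and the grip force at its end, in the units of the state.
- sense(): the state, without advancing time (a new reading comes with each control period).
- capture(name): name is "scene" or "side" or "wrist"; returns a dict with "image" (480x640x3 uint8, red, green, blue), "fx", "fy", "cx", "cy" (pixels), "rvec" (rotation vector, rad) and "tvec" (3), from world to camera coordinates, as OpenCV has them; the wrist camera has in their place "hand_eye" (4x4, takes a point from camera to tool coordinates, whose origin is the TCP and whose axes are the flange's). Camera axes: x right, y down, z forward; pixel columns grow to the right and rows downward; lengths in mm; the calibration is good to about 2 mm. A picture is of the moment at which its call begins: read the wrist's pose just before it. There is no depth.
- finish_job(): hands the job in; it is judged then, once.
The state is a dict: "time_s": time; "joints": joint angles; "dq": joint speeds; "tau": joint torques, N m; "eef_pos": TCP position; "ee_rot": TCP orientation; "force": force on the tool from outside, world axes, zero at the start; "wrist_torque": the same for the moment, N m; "grip_width": opening from 0.0 (shut) to 1.0 (fully open); "grip_force": force on a finger pad.
Only numpy, scipy, OpenCV 4.12 (cv2) and the standard library are available. Lean on these libraries where they do the work, as an engineer would, in place of code of your own. Each camera call takes 0.05 s, during which the arm holds its last target. There are 200 camera calls.

## Working session

There is one attempt and no reset: what is moved stays moved. The work goes in short steps, Python scripts to look and compute and a shell command to move; the robot and the scene stay as the last step left them, time stands still between calls to the robot, and variables do not carry over. Pictures are saved under pics/ and viewed, at most 12 in all, crops included, and the job is handed in when it is done.

```bash
mkdir -p pics
cat > h.py <<'E'
from rig import *
import cv2, numpy as np
from scipy.spatial.transform import Rotation as R
def snap(n,f):
    s=sense(); c=capture(n); cv2.imwrite('pics/'+f+'.png',c['image'][:,:,::-1]); c['s']=s
    np.save('pics/'+f+'.npy',c,allow_pickle=True); return c
def load(f): return np.load('pics/'+f+'.npy',allow_pickle=True).item()
def ext(c):
    if 'rvec' in c:
        return cv2.Rodrigues(np.array(c['rvec'],float))[0],np.array(c['tvec'],float).ravel()
    s=c['s']; q=s['ee_rot']; T=np.eye(4); T[:3,:3]=R.from_quat([q[1],q[2],q[3],q[0]]).as_matrix(); T[:3,3]=s['eef_pos']
    W=np.linalg.inv(T@np.array(c['hand_eye'])); return W[:3,:3],W[:3,3]
def pt(c,u,v,z):
    A,t=ext(c); d=A.T@np.array([(u-c['cx'])/c['fx'],(v-c['cy'])/c['fy'],1]); o=-A.T@t
    return (o+d*(z-o[2])/d[2]).round(1)
def px(c,p):
    A,t=ext(c); q=A@np.array(p,float)+t; return [round(float(c['fx']*q[0]/q[2]+c['cx']),1),round(float(c['fy']*q[1]/q[2]+c['cy']),1)]
E
python3 - <<'E'
from h import *
for n in ['scene','side']:
    c=snap(n,n+'0')
    A,t=ext(c); print(n,-A.T@t,c['fx'])
s=sense();print(s)
E
```

```text
scene [981.24850377 410.01834998 936.94773702] 448.82369887651333
side [ 363.85661211 -777.57820056 1069.13963616] 473.9254623832513
{'time_s': 0.1, 'joints': array([-2.23378280e-01,  3.13376136e-01,  1.49835875e+00,  3.95953801e-06,
        1.33101330e+00, -2.23383531e-01]), 'dq': array([ 0.00014131, -0.00051257, -0.00292718, -0.00014267, -0.00080291,
        0.00165492]), 'tau': array([ 2.30574413e-03, -4.12899542e+01, -2.60142785e+01, -1.81123951e-04,
        3.02137116e-03,  1.15447833e-05]), 'eef_pos': array([5.24776458e+02, 5.09941519e-02, 2.38802356e+02]), 'ee_rot': array([-4.89919212e-04,  7.07105140e-01,  7.07108186e-01, -3.06260735e-04]), 'force': array([-1.03740373, -0.29310163, -0.41711873]), 'wrist_torque': array([ 0.01831896,  0.00936469, -0.01557635]), 'grip_force': 0.0, 'grip_width': 0.9999518061875923}
```

View pics/scene0.png

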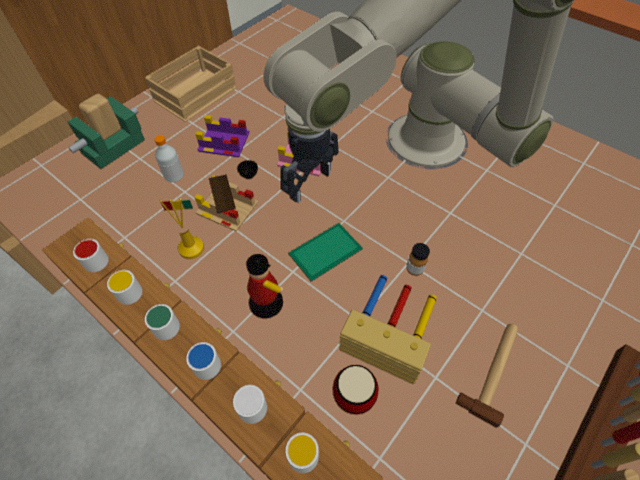

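View pics/side0.png

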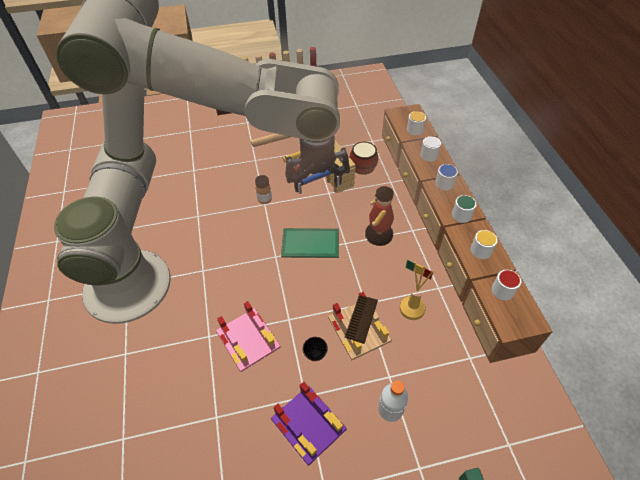

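The scene view shows the stand at (385,345) with blue (375,295), red (400,305) and yellow (426,316) rods. Three things are cradle-shaped in the side view: wood (360,325), pink (247,335) and purple (308,424). The wood one carries the comb and is neither pink nor purple, so it is the one meant. The crop below confirms it.

Run:
```python
from h import *
a=cv2.imread('pics/side0.png')[280:370,310:410]; b=cv2.imread('pics/scene0.png')[265:385,330:450]
a2=cv2.imread('pics/scene0.png')[160:240,185:265]; t=cv2.imread('pics/side0.png')[215:270,270:350]
f=lambda i,w,h:cv2.resize(i,(w,h),interpolation=cv2.INTER_CUBIC)
im=np.zeros((600,800,3),np.uint8)
im[:360,:400]=f(a,400,360); im[:400,400:]=f(b,400,400)[:, :400]; 
im[360:600,:240]=f(a2,240,240); im[400:600,400:690]=f(t,290,200)
cv2.imwrite('pics/crop1.png',im)
```

```text
(no output)
```

View pics/crop1.png

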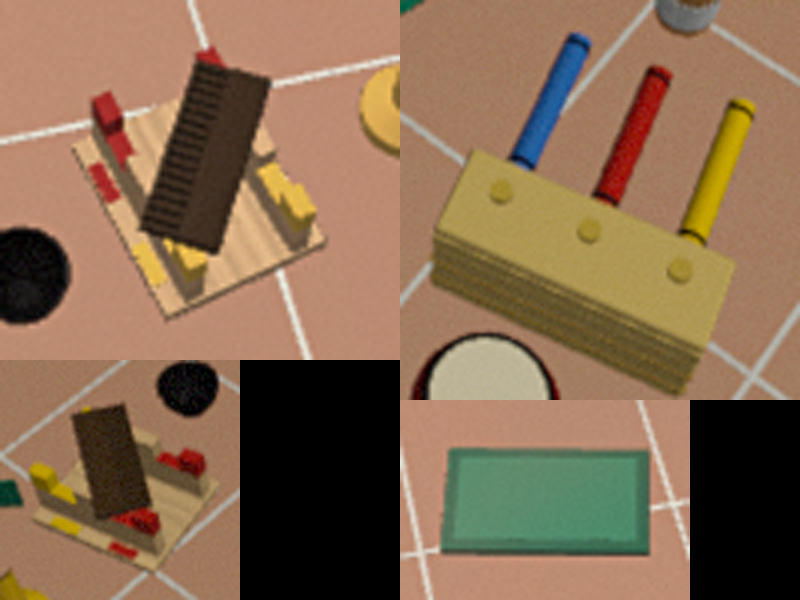

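The crop shows a bare-wood cradle with red and yellow notches, so it is the one meant, with the comb across it. In the stand, the rods run blue, red, yellow. Now to turn the pixels into positions.

Run:
```python
from h import *
S=load('side0'); C=load('scene0')
sa=lambda u,v,z:pt(S,310+u/4,280+v/4,z)
print('comb top',[sa(u,v,67) for u,v in [(203,58),(271,75),(216,252),(140,230)]])
print('base',[sa(u,v,10) for u,v in [(73,147),(167,318),(326,241)]])
sb=lambda u,v,z:pt(C,330+u*.3,265+v*.3,z)
print('stand top',[sb(u,v,96) for u,v in [(75,150),(335,262),(300,345),(35,235)]])
print('knobs',[sb(u,v,112) for u,v in [(101,186),(189,226),(280,265)]])
for n,a in [('blue',[(180,40),(122,165)]),('red',[(258,75),(208,197)]),('yel',[(341,107),(294,235)])]: print(n,[sb(u,v,75) for u,v in a])
print('tile',[pt(S,270+u/3.625,215+v/3.625,8) for u,v in [(50,50),(250,50),(250,152),(42,152)]])
d=lambda n,u,v,z:print(n,pt(load(n),u,v,z))
d('scene0',247,170,35);d('scene0',420,248,85);d('side0',262,181,85);d('side0',384,195,180)
```

```text
comb top [array([ 582.7, -210.2,   67. ]), array([ 619.6, -231.2,   67. ]), array([ 554.9, -335.2,   67. ]), array([ 516.2, -312.1,   67. ])]
base [array([ 498.4, -221.4,   10. ]), array([ 526. , -343.8,   10. ]), array([ 632.4, -318.3,   10. ])]
stand top [array([628.8, 197.9,  96. ]), array([588.5, 358.9,  96. ]), array([643.5, 370. ,  96. ]), array([688.1, 213.4,  96. ])]
knobs [array([644.3, 228.1, 112. ]), array([631.6, 282.7, 112. ]), array([617.7, 336.6, 112. ])]
blue [array([512.3, 197.3,  75. ]), array([609.4, 221.5,  75. ])]
red [array([501.4, 251.4,  75. ]), array([592.7, 275.1,  75. ])]
yel [array([486.9, 305.1,  75. ]), array([579.8, 329.3,  75. ])]
tile [array([440. ,  85.1,   8. ]), array([594.6,  48.3,   8. ]), array([570.1, -48. ,   8. ]), array([416.6, -11.6,   8. ])]
scene0 [ 453.8 -296.8   35. ]
scene0 [403.4 218.7  85. ]
side0 [404.3 213.2  85. ]
side0 [696.2  -4.8 180. ]
```

```bash
python3 -m handwheel '[[[7,-45,0,0,0,-5.4,0.4],[7,-45,0,0,0,-5.4,0.4],[7,-45,0,0,0,-5.4,0.4],[7,-45,0,0,0,-5.4,0.4],[7,-46,0,0,0,-5.4,0.4],[8,-46,0,0,0,-5.4,0.4],[0,0,0,0,0,0,0.4],[0,0,0,0,0,0,0.4]]]' 40
python3 - <<'E'
from h import *
c=snap('wrist','w1')
for u,v in [(413,313),(403,304),(426,307)]: print(pt(load('side0'),u,v,5))
print(pt(load('side0'),420,268,175),pt(load('scene0'),176,206,175),pt(load('scene0'),190,250,5))
E
```

```text
time_s: 1.1
eef_pos: [567.9, -271.4, 238.9]
ee_rot: [-0.001, 0.876, 0.482, -0.0]
force: [0.3, 0.6, 0.4]
grip_width: 0.7
grip_force: 0.0
[ 709.7 -257.5    5. ]
[ 693.6 -227.     5. ]
[ 747.7 -248.8    5. ]
[ 709.  -235.2  175. ] [ 710.9 -230.6  175. ] [ 719.7 -236.2    5. ]
```

View pics/w1.png

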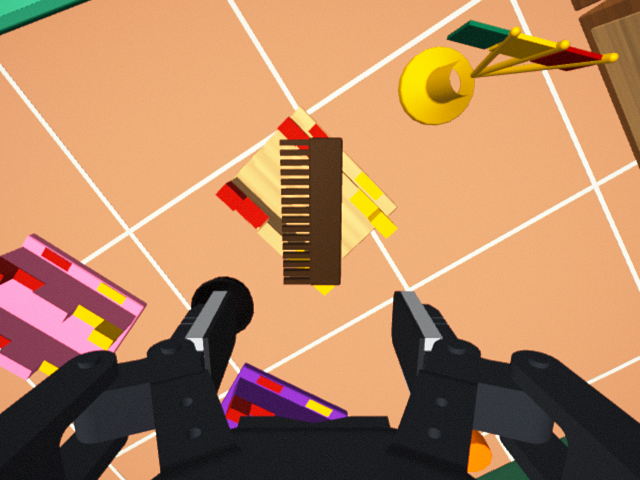

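The wrist view shows the comb with corners (281,139), (342,138), (341,285), (284,284), well centred over the bare-wood cradle, and the flag holder clear at (437,85).

Run:
```python
from h import *
c=load('w1'); P=np.array([pt(c,u,v,67) for u,v in [(281,139),(342,138),(341,285),(284,284)]]);print(P,P.mean(0))
d=P[1]+P[0]-P[2]-P[3]; print(np.degrees(np.arctan2(d[1],d[0])))
```

```text
[[ 578.7 -208.7   67. ]
 [ 617.9 -232.7   67. ]
 [ 555.4 -334.    67. ]
 [ 515.7 -307.8   67. ]] [ 566.925 -270.8     67.   ]
57.94324658152465
```

```bash
python3 -m handwheel '[[[-1,0,-45,0,0,0,0.35],[0,0,-45,0,0,0,0.35],[0,0,-45,0,0,0,0.35],[0,0,-25,0,0,0,0.35],[0,0,-12,0,0,0,0.35],[0,0,-11,0,0,0,0.35],[0,0,0,0,0,0,0.35]]]' 40
```

```text
time_s: 2.02
eef_pos: [567.8, -271.7, 56.7]
ee_rot: [0.001, 0.876, 0.482, 0.001]
force: [3.9, 1.0, -2.0]
grip_width: 0.677
grip_force: 1.9
```

```bash
python3 -m handwheel '[[[0,0,0,0,0,0,-0.3],[0,0,0,0,0,0,-0.3],[0,0,0,0,0,0,-0.3],[0,0,0,0,0,0,-0.3],[0,0,8,0,0,0,-0.3],[0,0,15,0,0,0,-0.3],[0,0,0,0,0,0,-0.3]]]' 40
python3 -c "
from h import *
snap('wrist','w2')"
```

```text
time_s: 2.9
eef_pos: [567.6, -272.5, 81.0]
ee_rot: [0.001, 0.876, 0.482, 0.001]
force: [0.3, -0.1, -1.6]
grip_width: 0.552
grip_force: 41.3
```

View pics/w2.png

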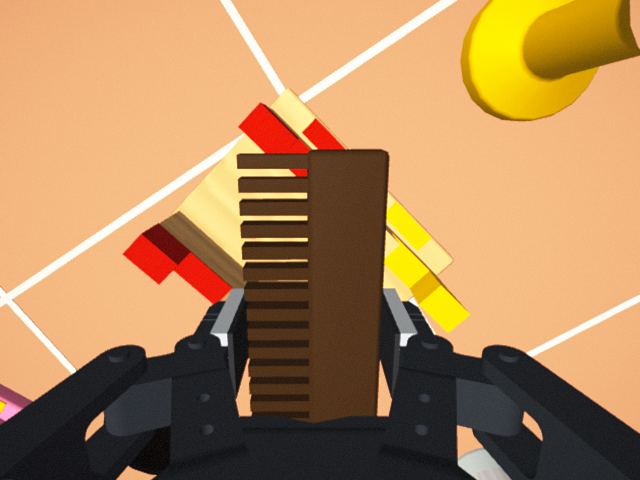

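The comb is held at 41 N and has lifted clear.

```bash
python3 -m handwheel '[[[0,0,40,0,0,0,-0.3],[-7,35,15,0,0,-7,-0.3],[-9,42,0,0,0,-7,-0.3],[-10,43,0,0,0,-7,-0.3],[-10,43,0,0,0,-7,-0.3],[-10,43,0,0,0,-7,-0.3],[-10,43,0,0,0,-5,-0.3],[-6,40,-30,0,0,-3.5,-0.3]]]'
python3 -m handwheel '[[[0,0,-40,0,0,0,-0.3],[0,0,-30,0,0,0,-0.3],[0,0,-12,0,0,0,-0.3],[0,0,0,0,0,0,-0.3]]]'
```

```text
time_s: 3.95
eef_pos: [505.5, 18.2, 105.3]
ee_rot: [0.001, 0.993, 0.122, 0.002]
force: [0.4, -0.3, -1.4]
grip_width: 0.549
grip_force: 41.6
time_s: 4.45
eef_pos: [504.9, 16.9, 22.2]
ee_rot: [-0.0, 0.992, 0.123, -0.0]
force: [-0.2, 0.9, -0.9]
grip_width: 0.554
grip_force: 41.5
```

```bash
python3 -m handwheel '[[[0,0,-6,0,0,0,-0.3],[0,0,-3,0,0,0,-0.3],[0,0,0,0,0,0,-0.3]]]'
```

```text
time_s: 4.82
eef_pos: [505.3, 16.9, 13.7]
ee_rot: [0.0, 0.992, 0.123, 0.0]
force: [0.5, -0.3, -0.2]
grip_width: 0.554
grip_force: 42.1
```

```bash
python3 -m handwheel '[[[0,0,-2,0,0,0,-0.3],[0,0,0,0,0,0,0.25],[0,0,0,0,0,0,0.25],[0,0,0,0,0,0,0.25],[0,0,30,0,0,0,0.25],[0,0,50,0,0,0,0.25],[0,0,60,0,0,0,0.25],[0,0,0,0,0,0,0.25]]]'
python3 -c "
from h import *
snap('wrist','w3')"
```

```text
time_s: 5.82
eef_pos: [507.0, 16.7, 155.5]
ee_rot: [0.001, 0.992, 0.123, 0.004]
force: [0.0, 0.4, -0.4]
grip_width: 0.628
grip_force: 0.0
```

View pics/w3.png

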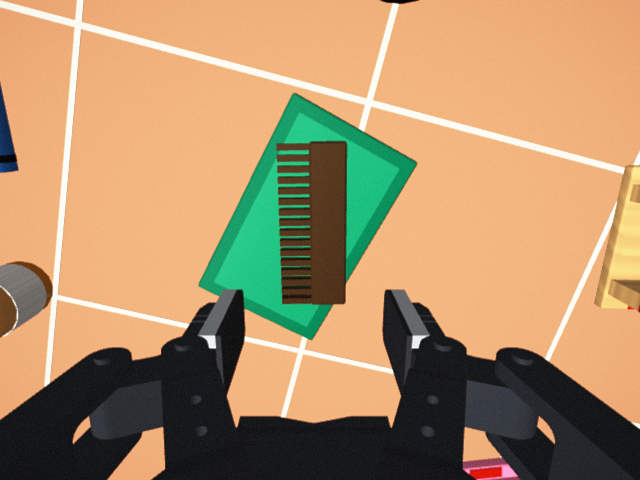

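The comb lies flat and centred on the tile (corners about (278,143) to (346,303)). On to the rods, and another look at the uncovered cradle.

```bash
python3 -m handwheel '[[[2,20,45,0,0,0,0.0],[6,40,0,0,0,0,0.0],[7,42,0,0,0,0,0.0],[7,42,0,0,0,0,0.0],[7,42,0,0,0,0,0.0],[7,35,0,0,0,0,0.0],[6,24,0,0,0,0,0.0],[0,0,0,0,0,0,0.0]]]'
python3 - <<'E'
from h import *
w=snap('wrist','w4'); s=snap('side','side1')
im=np.zeros((600,800,3),np.uint8)
im[:480,:500]=w['image'][:,70:570,::-1]
im[:300,500:]=cv2.resize(s['image'][285:360,325:400,::-1],(300,300),interpolation=cv2.INTER_CUBIC)
im[300:600,500:]=cv2.resize(snap('scene','scene1')['image'][165:240,190:265,::-1],(300,300),interpolation=cv2.INTER_CUBIC)
cv2.imwrite('pics/c4.png',im); print(w['s']['eef_pos'])
E
```

```text
time_s: 6.88
eef_pos: [546.4, 263.0, 194.1]
ee_rot: [0.0, 0.992, 0.124, -0.002]
force: [0.0, -0.3, 0.3]
grip_width: 0.498
grip_force: 0.0
[546.44492833 262.99907855 194.13418871]
```

View pics/c4.png

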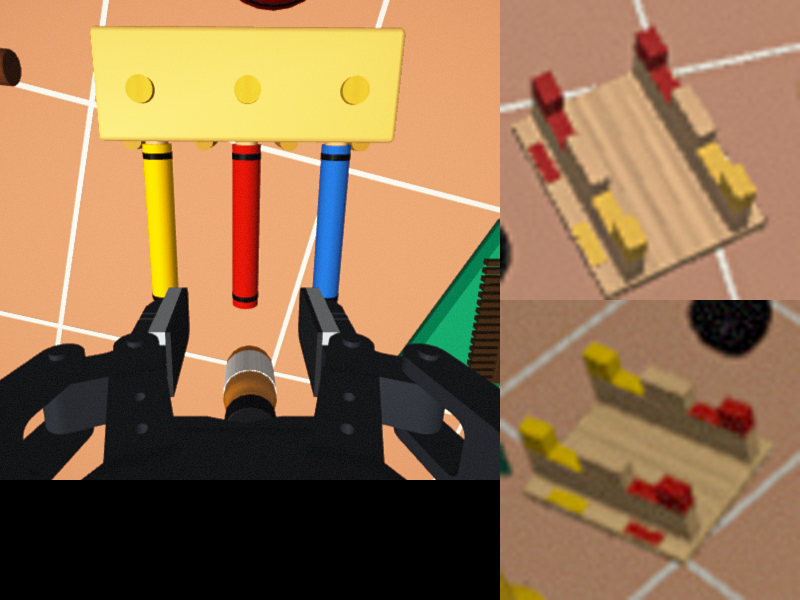

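Run:
```python
from h import *
w=load('w4');S=load('side1');C=load('scene1')
for n,a in [('red',[(245,305),(246,146)]),('yel',[(157,150)]),('blue',[(335,150)])]: print(n,[pt(w,70+u,v,75) for u,v in a])
k=np.array([pt(w,70+u,v,112) for u,v in [(140,90),(247,90),(355,90)]]);print(k)
f=[pt(w,70+u,v,96) for u,v in [(100,140),(393,142),(92,28),(405,30)]]; print(f)
ax=f[0]-f[1]; th=np.arctan2(ax[1],ax[0])-np.pi/2; print('yaw',np.degrees(th)); kx=k[0]-k[2]; print(np.degrees(np.arctan2(kx[1],kx[0]))-90)
print('origins from knobs',k[:,:2]-84*np.array([np.cos(th),np.sin(th)]))
a=np.array([pt(S,325+u/4,285+v/4,10) for u,v in [(12,125),(112,297),(267,222)]]);print('side',a,(a[0]+a[2])/2)
b=np.array([pt(C,190+u/4,165+v/4,10) for u,v in [(22,190),(187,260),(272,147)]]);print('scene',b,(b[0]+b[2])/2)
cr=np.array([565,-270.]);y=np.radians(13.2);Rm=np.array([[np.cos(y),-np.sin(y)],[np.sin(y),np.cos(y)]])
for X in (-36,36):
  for Y in (62,-62):
    p=[*(cr+Rm@[X,Y]),58]; u=px(S,p);v=px(C,p); print(X,Y,'sidecrop',(u[0]-325)*4,(u[1]-285)*4,'scenecrop',(v[0]-190)*4,(v[1]-165)*4)
```

```text
red [array([495.5, 248.2,  75. ]), array([601.2, 274.4,  75. ])]
yel [array([585.2, 328.1,  75. ])]
blue [array([612.6, 219.5,  75. ])]
[[616.9 335.1 112. ]
 [630.4 281.5 112. ]
 [644.1 227.4 112. ]]
[array([585. , 356.8,  96. ]), array([625. , 193.5,  96. ]), array([641.6, 369.6,  96. ]), array([681.5, 207.4,  96. ])]
yaw 13.76348720120589
14.173853154127201
origins from knobs [[535.31196822 315.11517899]
 [548.81196822 261.51517899]
 [562.51196822 207.41517899]]
side [[ 498.1 -219.9   10. ]
 [ 529.  -343.8   10. ]
 [ 632.7 -319.1   10. ]] [ 565.4 -269.5   10. ]
scene [[ 633.7 -312.4   10. ]
 [ 604.  -187.5   10. ]
 [ 502.4 -211.1   10. ]] [ 568.05 -261.75   10.  ]
-36 62 sidecrop 39.59999999999991 78.0 scenecrop 241.20000000000005 106.79999999999995
-36 -62 sidecrop 138.79999999999995 248.4000000000001 scenecrop 82.0 43.60000000000002
36 62 sidecrop 143.20000000000005 32.40000000000009 scenecrop 180.39999999999998 185.20000000000005
36 -62 sidecrop 247.20000000000005 196.79999999999995 scenecrop 17.600000000000023 118.0
```

```bash
python3 -m handwheel '[[[2,-1,-40,0,0,0,-0.05],[0,0,-40,0,0,0,-0.05],[0,0,-30,0,0,0,-0.05],[0,0,-20,0,0,0,-0.05],[0,0,0,0,0,0,-0.8],[0,0,0,0,0,0,-0.8],[0,0,0,0,0,0,-0.8],[0,0,0,0,0,0,-0.8]]]' 70
python3 - <<'E'
from h import *
w=load('w2')
a=[pt(w,u,v,10) for u,v in [(288,90),(453,260)]];print('w2 +x+y, +x-y corners',a)
print('w1',[pt(load('w1'),u,v,10) for u,v in [(303,108),(397,210)]])
E
```

```text
time_s: 8.02
eef_pos: [549.1, 260.9, 66.8]
ee_rot: [0.0, 0.992, 0.123, 0.0]
force: [-0.2, -2.7, -1.0]
grip_width: 0.185
grip_force: 68.2
w2 +x+y, +x-y corners [array([ 603. , -194.4,   10. ]), array([ 631.2, -316.7,   10. ])]
w1 [array([ 604.8, -196. ,   10. ]), array([ 630. , -319.6,   10. ])]
```

```bash
python3 -m handwheel '[[[-4,-1,0,0,0,0,-0.8],[-4,-1,0,0,0,0,-0.8],[-8,-2,0,0,0,0,-0.8],[-8,-2,0,0,0,0,-0.8],[-8,-2,0,0,0,0,-0.8],[-12,-3,0,0,0,0,-0.8],[-12,-3,0,0,0,0,-0.8],[0,0,0,0,0,0,-0.8]]]' 70
```

```text
time_s: 9.02
eef_pos: [492.2, 247.0, 66.4]
ee_rot: [0.0, 0.992, 0.123, -0.0]
force: [0.3, 0.5, -0.3]
grip_width: 0.182
grip_force: 68.4
```

```bash
python3 -m handwheel '[[[0,0,45,0,0,0,-0.8],[0,0,45,0,0,0,-0.8],[0,-35,10,0,0,0,-0.8],[0,-45,0,0,0,0,-0.8],[0,-45,0,0,0,0,-0.8],[0,-45,0,0,0,0,-0.8],[0,-45,0,0,0,0,-0.8],[0,-45,0,0,0,0,-0.8]]]'
python3 -m handwheel '[[[0,-45,0,0,0,0,-0.8],[0,-45,0,0,0,0,-0.8],[0,-45,0,0,0,0,-0.8],[10,-40,0,0,0,0,-0.8],[10,-30,-10,0,0,0,-0.8],[10,-22,-15,0,0,0,-0.8],[0,0,0,0,0,0,-0.8],[0,0,0,0,0,0,-0.8]]]'
python3 - <<'E'
from h import *
w=snap('wrist','w5')
E
```

```text
time_s: 10.02
eef_pos: [493.1, -14.5, 166.5]
ee_rot: [0.0, 0.992, 0.123, 0.0]
force: [0.3, 0.4, -0.6]
grip_width: 0.186
grip_force: 68.5
time_s: 11.02
eef_pos: [523.0, -239.5, 141.6]
ee_rot: [-0.0, 0.992, 0.123, 0.0]
force: [0.0, 0.5, -1.3]
grip_width: 0.184
grip_force: 68.5
```

View pics/w5.png

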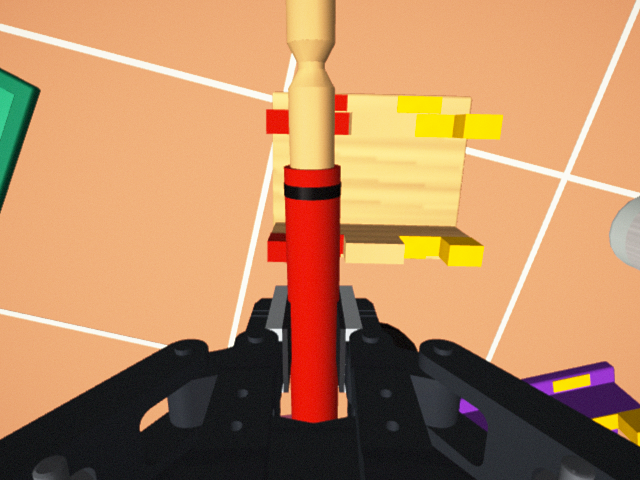

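Run:
```python
from h import *
w=load('w5')
P=np.array([pt(w,u,v,58) for u,v in [(267,122),(501,126),(268,248),(482,254)]]);print(P,P.mean(0))
for a,b in [(1,0),(3,2)]:
    d=P[b]-P[a];print(np.degrees(np.arctan2(d[1],d[0]))-90,np.linalg.norm(d))
# rod in hand
z=w['s']['eef_pos'][2]+11-2.5
Q=[pt(w,u,v,z) for u,v in [(311,168),(313,400),(311,65)]];print(Q,w['s']['eef_pos'])
m=P.mean(0)[:2]
y=np.radians(13.5);print('red',m+30*np.array([-np.sin(y),np.cos(y)]),'yel',m-30*np.array([-np.sin(y),np.cos(y)]))
```

```text
[[ 585.4 -199.2   58. ]
 [ 613.8 -320.6   58. ]
 [ 517.  -214.6   58. ]
 [ 543.8 -336.2   58. ]] [ 565.   -267.65   58.  ]
13.166841172555223 124.67766439904145
12.428989378930908 124.51827175157868
[array([ 576.7, -226.1,  150.1]), array([ 492.9, -247.8,  150.1]), array([ 606.1, -218.8,  150.1])] [ 523.01402367 -239.52188889  141.64666791]
red [ 557.99663908 -238.47890239] yel [ 572.00336092 -296.82109761]
```

```bash
python3 -m handwheel '[[[15,0,-20,0,0,-1,-0.8],[15,0,-20,0,0,0,-0.8],[5,0.5,-10,0,0,0,-0.8],[0,0,-20,0,0,0,-0.8],[0,0,-15,0,0,0,-0.8],[0,0,-8,0,0,0,-0.8],[0,0,-6,0,0,0,-0.8],[0,0,0,0,0,0,-0.8]]]'
```

```text
time_s: 12.08
eef_pos: [558.3, -239.6, 43.1]
ee_rot: [0.0, 0.993, 0.114, 0.0]
force: [-1.8, 2.1, 2.4]
grip_width: 0.188
grip_force: 69.2
```

```bash
python3 -m handwheel '[[[0,0,-2,0,0,0,-0.8],[0,0,0,0,0,0,-0.2],[0,0,0,0,0,0,-0.2],[0,0,0,0,0,0,-0.2],[0,0,20,0,0,0,-0.2],[-5,0,40,0,0,0,-0.2],[-20,0,45,0,0,0,-0.2],[0,0,0,0,0,0,-0.2]]]'
python3 - <<'E'
from h import *
w=snap('wrist','w6')
E
```

```text
time_s: 13.08
eef_pos: [533.5, -240.4, 148.8]
ee_rot: [0.002, 0.993, 0.114, 0.002]
force: [-0.4, 0.2, -0.5]
grip_width: 0.395
grip_force: 0.0
```

View pics/w6.png

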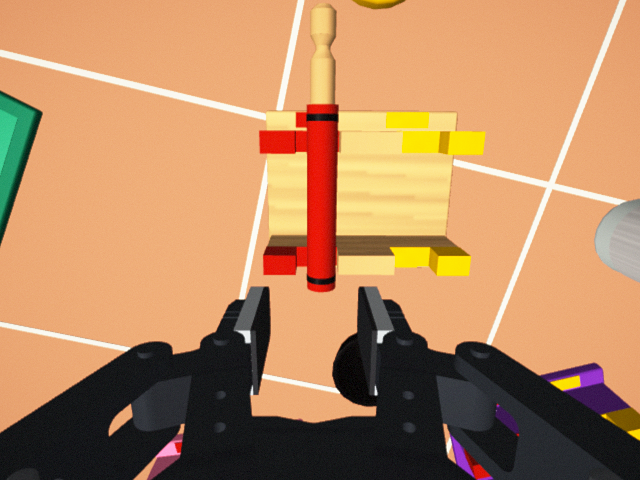

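The red rod lies in the red notches; its handle runs from (322,105) to (321,288) across both rails. Next, the yellow rod.

```bash
python3 -m handwheel '[[[-10,40,30,0,0,1,-0.05],[0,50,0,0,0,0,-0.05],[0,60,0,0,0,0,-0.05],[0,60,0,0,0,0,-0.05],[0,60,0,0,0,0,-0.05],[0,60,0,0,0,0,-0.05],[0,60,0,0,0,0,-0.05],[0,60,0,0,0,0,-0.05]]]'
python3 -m handwheel '[[[5,50,0,0,0,0,-0.05],[7,40,0,0,0,0,-0.05],[0,15,0,0,0,0,-0.05],[0,0,0,0,0,0,-0.05]]]'
python3 - <<'E'
from h import *
w=load('w6');print([pt(w,u,v,54) for u,v in [(322,105),(321,287)]])
s=sense();print(s['eef_pos'], np.array([535.3,315.1])-s['eef_pos'][:2])
E
```

```text
time_s: 14.12
eef_pos: [522.5, 212.6, 173.9]
ee_rot: [0.0, 0.992, 0.123, -0.001]
force: [1.4, -0.7, -0.5]
grip_width: 0.479
grip_force: 0.0
time_s: 14.62
eef_pos: [534.6, 315.6, 174.1]
ee_rot: [0.0, 0.992, 0.123, -0.001]
force: [-0.9, -0.9, 0.5]
grip_width: 0.473
grip_force: 0.0
[array([ 612.7, -228.2,   54. ]), array([ 507.3, -252.6,   54. ])]
[534.60136674 315.59744957 174.12459548] [ 0.69863326 -0.49744957]
```

```bash
python3 -m handwheel '[[[1,0,-40,0,0,0,-0.05],[0,0,-37,0,0,0,-0.05],[0,0,-20,0,0,0,-0.05],[0,0,-11,0,0,0,-0.05],[0,0,0,0,0,0,-0.8],[0,0,0,0,0,0,-0.8],[0,0,0,0,0,0,-0.8],[0,0,0,0,0,0,-0.8]]]' 70
python3 -m handwheel '[[[-4,-1,0,0,0,0,-0.8],[-4,-1,0,0,0,0,-0.8],[-8,-2,0,0,0,0,-0.8],[-8,-2,0,0,0,0,-0.8],[-8,-2,0,0,0,0,-0.8],[-12,-3,0,0,0,0,-0.8],[-12,-3,0,0,0,0,-0.8],[0,0,0,0,0,0,-0.8]]]' 70
```

```text
time_s: 15.62
eef_pos: [536.4, 315.5, 67.8]
ee_rot: [-0.0, 0.992, 0.123, 0.001]
force: [0.5, -1.5, 0.3]
grip_width: 0.182
grip_force: 68.2
time_s: 16.62
eef_pos: [479.2, 301.4, 67.3]
ee_rot: [0.0, 0.992, 0.123, -0.0]
force: [1.2, 0.0, -1.2]
grip_width: 0.182
grip_force: 68.6
```

```bash
python3 -m handwheel '[[[0,0,45,0,0,0,-0.8],[0,0,45,0,0,0,-0.8],[0,-35,10,0,0,0,-0.8],[2,-45,0,0,0,0,-0.8],[2,-50,0,0,0,0,-0.8],[2,-50,0,0,0,0,-0.8],[2,-50,0,0,0,0,-0.8],[2,-50,0,0,0,0,-0.8]]]'
python3 -m handwheel '[[[0,-50,0,0,0,0,-0.8],[0,-50,0,0,0,0,-0.8],[0,-50,0,0,0,0,-0.8],[10,-50,0,0,0,0,-0.8],[15,-50,0,0,0,0,-0.8],[15,-40,-10,0,0,0,-0.8],[10,-28,-10,0,0,-1,-0.8],[0,0,0,0,0,0,-0.8]]]'
python3 - <<'E'
from h import *
w=snap('wrist','w7')
E
```

```text
time_s: 17.62
eef_pos: [490.2, 19.8, 167.5]
ee_rot: [0.0, 0.992, 0.123, 0.0]
force: [0.6, 0.2, -0.6]
grip_width: 0.18
grip_force: 68.6
time_s: 18.62
eef_pos: [539.9, -298.1, 146.0]
ee_rot: [-0.001, 0.994, 0.113, -0.001]
force: [0.2, -0.8, -0.7]
grip_width: 0.186
grip_force: 68.6
```

View pics/w7.png

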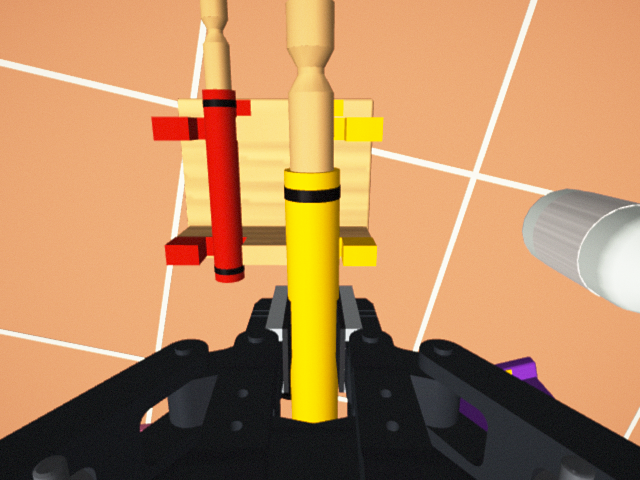

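Run:
```python
from h import *
w=load('w7')
P=np.array([pt(w,u,v,58) for u,v in [(152,129),(383,129),(166,250),(377,251)]]);m=P.mean(0);print(P,m)
print([pt(w,u,v,152) for u,v in [(312,170),(311,68)]],[pt(w,u,v,54) for u,v in [(219,92),(230,278)]])
y=np.radians(13.2);print('yel',m[:2]-30*np.array([-np.sin(y),np.cos(y)]))
```

```text
[[ 585.3 -198.    58. ]
 [ 613.5 -320.7   58. ]
 [ 518.1 -214.1   58. ]
 [ 545.5 -336.1   58. ]] [ 565.6   -267.225   58.   ]
[array([ 593. , -286.2,  152. ]), array([ 622.9, -279.1,  152. ])] [array([ 612.3, -229.6,   54. ]), array([ 507.3, -253.6,   54. ])]
yel [ 572.4505261  -296.43236709]
```

```bash
python3 -m handwheel '[[[15,0.5,-20,0,0,0,-0.8],[15,0.5,-20,0,0,0,-0.8],[2,0,-15,0,0,0,-0.8],[0,0,-20,0,0,0,-0.8],[0,0,-14,0,0,0,-0.8],[0,0,-8,0,0,0,-0.8],[0,0,-6,0,0,0,-0.8],[0,0,0,0,0,0,-0.8]]]'
```

```text
time_s: 19.68
eef_pos: [572.1, -295.6, 44.7]
ee_rot: [0.0, 0.993, 0.114, 0.0]
force: [-0.5, 0.5, 1.7]
grip_width: 0.179
grip_force: 68.9
```

```bash
python3 -m handwheel '[[[0,-1,-3,0,0,0,-0.8],[0,0,0,0,0,0,-0.2],[0,0,0,0,0,0,-0.2],[0,0,0,0,0,0,-0.2],[0,0,20,0,0,0,-0.2],[-5,0,40,0,0,0,-0.2],[-20,20,50,0,0,0,-0.2],[0,0,0,0,0,0,-0.2]]]'
python3 - <<'E'
from h import *
w=snap('wrist','w8');s=snap('scene','scene2');d=snap('side','side2')
im=np.zeros((600,800,3),np.uint8)
im[:330,:440]=w['image'][:330,100:540,::-1]
f=lambda c,x,y:cv2.resize(c['image'][y:y+90,x:x+120,::-1],(360,270),interpolation=cv2.INTER_CUBIC)
im[:270,440:]=f(s,330,270); im[330:600,:360]=f(d,250,200); im[330:600,440:]=f(s,280,200)
cv2.imwrite('pics/end.png',im)
E
```

```text
time_s: 20.68
eef_pos: [547.9, -276.7, 157.1]
ee_rot: [0.003, 0.993, 0.114, 0.003]
force: [0.4, -1.5, -1.0]
grip_width: 0.399
grip_force: 0.0
```

View pics/end.png

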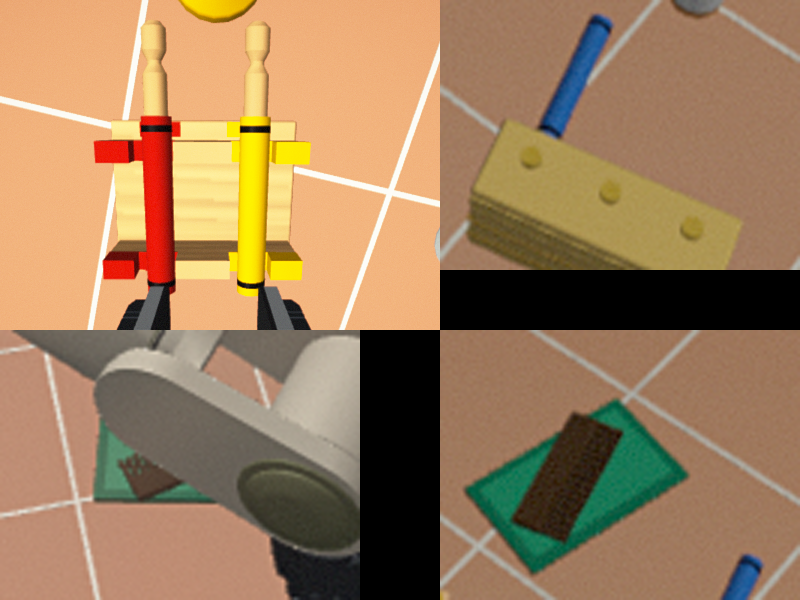

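Both rods are seated in their own notches, the comb is on the tile and the blue rod is still plugged in. One last check of the positions before handing in.

Run:
```python
from h import *
w=load('w8')
y=np.radians(13.2);Rm=np.array([[np.cos(y),-np.sin(y)],[np.sin(y),np.cos(y)]])
for n,a in [('red',[(155,118),(161,290)]),('yel',[(255,118),(251,291)])]:
    P=np.array([pt(w,100+u,v,54) for u,v in a]);m=P.mean(0)[:2]; d=P[0]-P[1]
    print(n,m,Rm.T@(m-[565.3,-268]),np.degrees(np.arctan2(d[1],d[0])),np.linalg.norm(d))
```

```text
red [ 559.9  -240.55] [ 1.01090531 27.95783558] 12.918292093969608 106.90579965558463
yel [ 572.65 -297.3 ] [  0.46512444 -30.20424075] 13.301391902391403 107.79169726838889
```

```bash
python3 -c "
from rig import *
print(finish_job())"
```

```text
the job is handed in; nothing more can be done
None
```

I handed the job in at about 21 s; no verdict came back. The last pictures show the comb flat on the green tile, the red and yellow rods in their own notches (within about 2 mm of centre), and the blue rod still plugged in.

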